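# Clear the page and turn the binder leaf over

### The job

A small binder lies open on the desk with its stiff divider leaf standing half raised over the right-hand page, and a block of sticky notes lies on the left-hand page. First push the note block off the binder so that it lies flat on the desk, then push the leaf over the spine until it lies flat on the left-hand page. Use only the fingertips or the outside of the fingers and moderate force: do not pick up or pinch anything, and leave the other things on the desk alone.

Things in the scene. Friction and masses are not known exactly. Their poses are not given: they have to be found in the camera images.
- binder: open ring-binder-like folder that does not move on the desk, 124 (x) x 284 (y) x 6 mm: two black cover boards 138 mm wide (4 mm thick, outer edges at y = +-142 mm), each with a white paper sheet 112 x 124 mm on it (top at z = 6 mm), left and right of a steel spine rod along its x axis. Origin: centre of the underside, on the desk. x points along the spine away from the robot, +y to the left-hand page, z up. The spine rod and its bearing blocks reach 14 mm above the desk
- spine (a point): middle of the spine rod, the hinge axis of the leaf (9 mm above the desk, axis along the binder's x); axes parallel to the binder's. Behind it, from x = 0.61 on, a bookshelf hangs 0.475 m above the desk, and another along the right wall (y below about -0.43): keep the wrist clear
- leaf (a joint): angle of the leaf in rad: 0 = flat on the right-hand page, pi/2 = upright, pi (end stop) = flat on the left-hand page. It starts between 0.5 and 0.9. The hinge is stiff: the leaf stays at whatever angle it is left; turning it takes about 1 to 2 N at the outer edge, and it must be pushed all the way down
- tab_edge (a point): middle of the outer edge of the leaf, on its index tab, 120 mm from the hinge axis. The leaf is a rigid grey plate 4 mm thick, 96 mm along the spine, reaching 108 mm from the hinge axis; the tab (50 mm along the spine, at its middle) reaches to 120 mm. The leaf hinges only on the spine; its mid-plane passes through the hinge axis
- note_block: block of yellow sticky notes, 77 x 77 x 24 mm, about 60 to 130 g, lying loose on the left-hand page, its centre about 90 to 105 mm from the spine; origin: centre of its underside, z up, sides along its x and y. The desk to the left of the binder is free for about 100 mm or more, its height is z = 0; the front edge of the desk is x = 0.415
- mouse: black computer mouse, 104 x 66 x 37 mm, to the right; origin: centre of its underside; not to be disturbed
- charger: white plug-in charger, 70 x 46 x 28 mm, to the right; origin: centre of its underside; not to be disturbed
- keyboard: black compact keyboard, 129 x 299 x 17 mm, on the right wing of the desk nearer the robot; origin: centre of its underside; not to be disturbed
- mug: blue-grey mug, 95 mm high, 92 mm wide, 127 mm with its handle, on the right wing of the desk beside the keyboard; origin: centre of its underside; not to be disturbed
- parts_jar: white jar with black lid, 52 mm wide, 70 mm high, at the back left; origin: centre of its underside; not to be disturbed
- glue_stick: yellow and red glue stick standing upright, 27 mm wide, 92 mm high, behind the binder to the right; origin: centre of its underside; not to be disturbed
- stapler: blue stapler, 34 x 141 x 46 mm, behind the binder to the right; origin: centre of its underside; not to be disturbed
There are look-alikes about, which are no part of the job. What is shaped like the note_block but red or white is not meant.

How it is judged (in metres and radians):
On the way, in this order (a step that is already met when the one before it is completed fails the run):
1. the note block lies flat on the desk, off the binder, and the leaf has not yet been turned past upright (height (world z) of note_block between -0.004 and 0.003 m and angle between note_block's own z axis and vertical below 0.06 rad and value of joint leaf below 1.7 rad), for 0.2 s.
2. the leaf has been pushed past upright (value of joint leaf above 1.75 rad).
At the end, for the whole second after the job is handed in: The leaf lies flat on the left-hand page (within 4 degrees), and the note block lies flat and still on the desk, wholly off the binder (value of joint leaf above 3.07 rad and height (world z) of note_block between -0.004 and 0.003 m and angle between note_block's own z axis and vertical below 0.06 rad and linear speed of note_block below 0.02 m/s); the robot touches nothing.
It fails at once if the note block is lifted (more than 25 mm above the desk) or falls off the desk (height (world z) of note_block above 0.025 m or height (world z) of note_block below -0.02 m).
It fails at once if the note block or the turning leaf is pinched or pushed hard (more than 30 N), or the leaf is pressed down on the page with more than 60 N ((contact force between the fingers and leaf above 30 N and value of joint leaf below 2.9 rad) or contact force between the fingers and leaf above 60 N or contact force between the fingers and note_block above 30 N).
It fails at once if another thing on the desk is moved more than 30 mm (distance of any of mouse, charger, keyboard, mug, parts_jar, glue_stick, stapler from where it was at the start of the episode above 0.03 m).
It also fails if it takes over 61 s, if anything falls off the work surface, if the arm or the gripper's body presses on something with over 40 N, if the wrist force passes 120 N, or if a joint passes its speed limit or range.

### The arm

A 6-joint arm with a two-finger parallel gripper is mounted at the origin on a cart in front of the work surface, level with it; the furniture and walls round the work are solid. World frame = base frame: x ahead of the robot, y to its left, z up, the work surface at z = 0. Lengths are in m, angles in degrees, forces in N, time in s.
With the tool pointing down it reaches from about 0.4 to 0.825 m from the base axis. Payload 7 kg.
Tool frame: the origin (TCP) lies midway between the tips of the shut fingers; the grasp point (between the pads) lies 19 mm behind it; z points along the fingers, y is the line along which they close (so a half turn about z gives the same grasp; the last joint's range is limited). The gripper opens to 88 mm and grips with 3 to 60 N. Pads are 19 mm wide; open, the fingers measure 130 mm over their backs; the gripper's body (78 mm by 193 mm) begins 47 mm behind the grasp point.
Start: joints at [80.564, 20.546, 0.682, 0, -70.136, -16.507], TCP at [0.295, 0.607, 0.227] pointing down, gripper open.
Joint ranges: [-176.03, 176.03], [-82.01, 121.73], [-58.28, 71.71], [-173.87, 95.51], [-174.79, -0.11], [-173.66, 173.66]. Speed limits (degrees/s): [136.94, 136.94, 172.46, 180, 180, 180].

### API

Orientations are given as [roll, pitch, yaw] about the fixed x, y, z axes, in that order (R = Rz(yaw) Ry(pitch) Rx(roll)).
In Python, from plant import r gives the robot as it stands.
- The arm moves only by the tool drive_tool, never from a script. Its argument "commands" is a list of rows, each an object of numbers: "hand": the closure, from 0 (fully open) to 1 (shut); "tx", "ty", "tz": the shift along the world's x, y, z scaled (see below); "turn": the turn about the world's z scaled (see below). A call has 1 to 10 rows; each row is the pose to reach, as a shift and turn from the pose commanded when the call began; what a row does not reach only later rows make up. The controller multiplies each number of a shift by 0.6 m and each number of a turn by 90 degrees. A row lasts 1/10 s, in which the tool goes at most 50 mm and 8.59 degrees, less where a joint would pass 70% of its speed; a pose out of reach is approached as far as the arm can. A call with a number of a shift or a turn outside -1 to 1 is refused whole. A call with a gripper value outside its range is refused whole. The fingers move at their own pace and stop on an object; "grip_force" is the grip in N (left out, the last holds). Time passes only in rows, so rows that repeat a pose let the fingers close. It gives the time, the measured TCP pose, the force, the opening and the grip force at its end, in the units of the state.
- r.get_state(): the state, without advancing time (a new reading comes with each control period).
- r.capture(name): name is "scene" or "top" or "wrist"; returns a dict with "frame" (480x640x3 uint8, red, green, blue), "fx", "fy", "cx", "cy" (pixels), "world_from_camera" (4x4, takes a point from camera to world coordinates); the wrist camera has in their place "T_tool_cam" (4x4, takes a point from camera to tool coordinates, whose origin is the TCP and whose axes are the flange's). Camera axes: x right, y down, z forward; pixel columns grow to the right and rows downward; lengths in m; the calibration is good to about 2 mm. The wrist camera is an equidistant fisheye: a pixel r from the principal point sees the ray r / f radians off the axis. A picture is of the moment at which its call begins: read the wrist's pose just before it. There is no depth.
- r.close_job(): hands the job in; it is judged then, once.
Trained networks look in the newest picture that a camera, given by its name, has taken for a name from the list of things; names that differ only in an ending like _2 or _b are one class to them, and where a whole thing is asked for, a point or a joint stands for the part that bears it (a point fixed in the world has none). Each returns a list of dicts, best first, with "score" (0 to 1); they miss things now and then, are a little off and sometimes report something else, mostly with a low value. They report only what shows in the picture. A call takes as long as a camera call. They do not tell look-alikes from the thing itself.
- r.trace(label, camera): "pixels" (480x640 bool, what is visible of it) and "extent" ([left, top, right, bottom] in pixels, round what is visible of it).
The state is a dict: "time_s": time; "joints": joint angles; "qd": joint speeds; "joint_torque": joint torques, N m; "tcp_pos": TCP position; "eef_rot": TCP orientation; "contact_force": force on the tool from outside, world axes, zero at the start; "moment": the same for the moment, N m; "gripper_width": finger opening in m; "gripper_force": force on a finger pad.
Only numpy, scipy, OpenCV 4.12 (cv2) and the standard library are available. Lean on these libraries where they do the work, as an engineer would, in place of code of your own. Each camera call takes 0.05 s, during which the arm holds its last target. There are 200 camera calls.

## Working session

There is one attempt and no reset: what is moved stays moved. The work goes in short steps, Python scripts to look and compute and a tool call to move; the robot and the scene stay as the last step left them, time stands still between calls to the robot, and variables do not carry over. Pictures are saved under pics/ and viewed, at most 10 in all, crops included, and the job is handed in when it is done.

Besides the shell and the picture viewer there is one more tool, called after "Request:" as a command line: name --argument value ..., lists and objects as JSON in quotes. drive_tool: Moves the arm, as the interface text tells. Its arguments: {"type":"object","properties":{"commands":{"type":"array"},"grip_force":{"type":"number"}},"required":["commands"]}

```bash
mkdir -p pics; ls; cat > h.py <<'E'
from plant import r
import numpy as np, cv2
def cap(n,save=None):
    c=r.capture(n); 
    if save: cv2.imwrite('pics/'+save,c['frame'][:,:,::-1])
    return c
def ray(c,u,v,z=0.):
    M=np.array(c['world_from_camera']); d=M[:3,:3]@np.array([(u-c['cx'])/c['fx'],(v-c['cy'])/c['fy'],1]); o=M[:3,3]
    return o+d*(z-o[2])/d[2]
def proj(c,P):
    M=np.linalg.inv(np.array(c['world_from_camera'])); p=M[:3,:3]@np.array(P)+M[:3,3]
    return np.array([c['cx']+c['fx']*p[0]/p[2],c['cy']+c['fy']*p[1]/p[2]])
E
python3 - <<'E'
from h import *
a=cap('top','top1.png'); b=cap('scene','scene1.png')
for n,c in(('top',a),('scene',b)):
    print(n,np.round(np.array(c['world_from_camera']),2).tolist(),c['fx'])
    for l in ['binder','leaf','note_block','spine','tab_edge','parts_jar','mouse','glue_stick','stapler','charger']:
        for d in r.trace(l,n)[:3]:
            print(l,round(d['score'],2),np.round(d['extent']).tolist(), c['frame'][d['pixels']].mean(0).round())
print(r.get_state())
E
```

```text
pics
top [[-0.05, -0.98, 0.21, 0.23], [-1.0, 0.05, -0.02, -0.03], [0.01, -0.21, -0.98, 1.35], [0.0, 0.0, 0.0, 1.0]] 519.1210805917715
binder 0.9 [198.0, 213.0, 308.0, 268.0] [150. 148. 150.]
leaf 0.57 [251.0, 213.0, 282.0, 254.0] [103. 104. 112.]
note_block 0.84 [330.0, 225.0, 369.0, 262.0] [215. 215. 217.]
note_block 0.73 [389.0, 241.0, 417.0, 272.0] [194.  58.  53.]
note_block 0.69 [196.0, 218.0, 231.0, 256.0] [218. 208. 120.]
spine 0.76 [200.0, 214.0, 309.0, 266.0] [150. 149. 150.]
tab_edge 0.91 [249.0, 214.0, 286.0, 256.0] [103. 104. 112.]
parts_jar 0.96 [160.0, 168.0, 187.0, 194.0] [67. 66. 66.]
mouse 0.58 [436.0, 229.0, 471.0, 266.0] [63. 59. 58.]
glue_stick 0.61 [331.0, 164.0, 343.0, 184.0] [120.  58.  38.]
stapler 0.92 [367.0, 136.0, 404.0, 180.0] [49. 61. 93.]
charger 0.63 [428.0, 180.0, 452.0, 202.0] [198. 200. 203.]
scene [[0.48, -0.71, 0.52, -0.18], [-0.87, -0.4, 0.28, -0.4], [0.01, -0.58, -0.81, 1.08], [0.0, 0.0, 0.0, 1.0]] 527.3309988254986
binder 0.91 [220.0, 185.0, 331.0, 243.0] [182. 182. 181.]
leaf 0.61 [226.0, 170.0, 262.0, 203.0] [220. 212. 133.]
leaf 0.35 [445.0,
[... 844 characters left out ...]
90. 90. 91.]
{'time_s': 1.1, 'joints': array([ 8.05643540e+01,  2.05441872e+01,  6.82287981e-01,  1.01994490e-03,
       -7.01353132e+01, -1.65067511e+01]), 'qd': array([-0.03139854,  0.06440445, -0.05004393,  0.01743487,  0.02368986,
       -0.09837524]), 'joint_torque': array([ 1.87145060e-04, -5.82398450e+01,  2.93313503e+01,  7.00270906e+00,
        1.25883429e-02, -3.88732673e-06]), 'tcp_pos': array([0.29530669, 0.60696071, 0.2265915 ]), 'eef_rot': array([-1.79997055e+02, -1.27711115e-04, -2.59420505e+01]), 'contact_force': array([-0.34395274,  0.19999894,  1.09078276]), 'moment': array([-0.01768418,  0.00905242,  0.02986846]), 'gripper_force': 0.0, 'gripper_width': 0.08809481395486546}
```

```bash
python3 - <<'E'
import cv2,numpy as np
a=cv2.imread('pics/top1.png');b=cv2.imread('pics/scene1.png')
A=cv2.resize(a[130:290,140:340],(800,640))[:600]
B=cv2.resize(b[100:280,190:430],(800,600))
cv2.imwrite('pics/v1.png',A);cv2.imwrite('pics/v2.png',B)
E
```

```text
(no output)
```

View pics/v1.png

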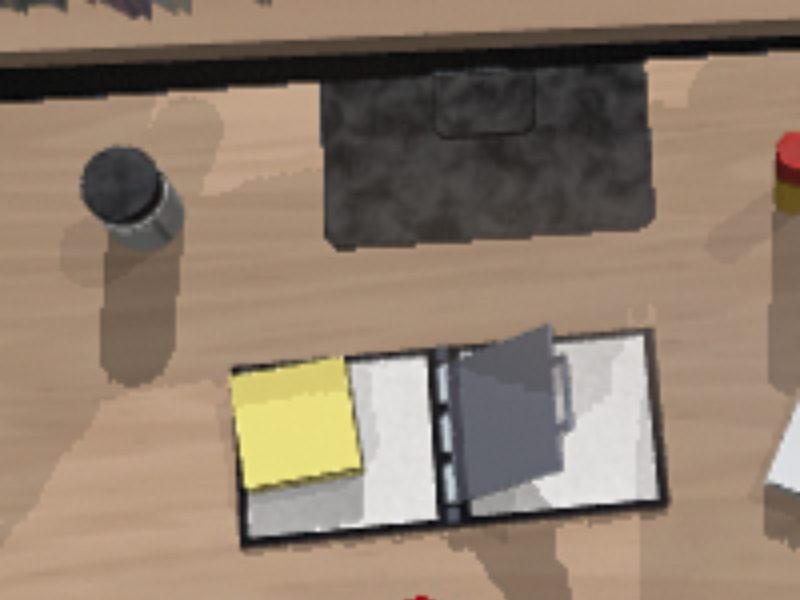

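View pics/v2.png

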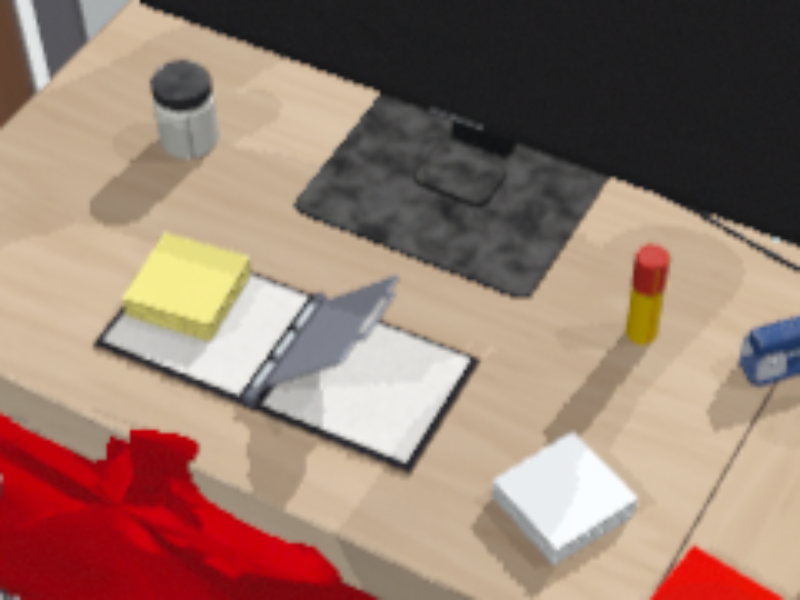

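```bash
cat >> h.py <<'E'
def fit(c,pix,obj0,model):
    from scipy.optimize import least_squares
    s=least_squares(lambda p:(np.array([proj(c,q) for q in model(p)])-pix).ravel(),obj0); return s.x,np.sqrt(np.mean(s.fun**2))
def bind(p):
    R=np.array([[np.cos(p[2]),-np.sin(p[2])],[np.sin(p[2]),np.cos(p[2])]])
    return [np.r_[p[:2]+R@[a,b],.004] for a,b in[(.062,.142),(.062,-.142),(-.062,-.142),(-.062,.142)]]
def blk(p,z=.03):
    R=np.array([[np.cos(p[2]),-np.sin(p[2])],[np.sin(p[2]),np.cos(p[2])]])
    return [np.r_[p[:2]+R@[a,b],z] for a,b in[(.0385,.0385),(.0385,-.0385),(-.0385,-.0385),(-.0385,.0385)]]
E
python3 - <<'E'
from h import *
a=cap('top');b=cap('scene')
tp=lambda L:np.array(L)/4+[140,130]
sp=lambda L:np.array(L)*.3+[190,100]
TB=tp([(231,370),(653,330),(665,507),(243,547)]);TN=tp([(230,373),(343,357),(362,468),(250,489)])
SB=sp([(187,262),(478,360),(408,468),(97,344)])
SN=sp([(167,235),(249,256),(207,326),(126,292)])
x0=ray(a,*TB.mean(0),.004)
for c,P in((a,TB),(b,SB[[1,2,3]])):
    m=bind if len(P)==4 else (lambda p:[bind(p)[i] for i in(1,2,3)])
    x,e=fit(c,P,[x0[0],x0[1],0],m);print('binder',x.round(4),np.degrees(x[2]).round(1),e.round(2))
    if c is a: bp=x
for c,P in((a,TN),(b,SN)):
    x,e=fit(c,P,[*ray(c,*P.mean(0),.03)[:2],0],blk);print('block',x.round(4),np.degrees(x[2]).round(1),e.round(2))
    R=np.array([[np.cos(bp[2]),-np.sin(bp[2])],[np.sin(bp[2]),np.cos(bp[2])]]);print(' in binder',R.T@(x[:2]-bp[:2]))
# leaf angle from corners
def leafpts(th,rr=.108):
    return [np.r_[bp[:2]+R@[s*.048,-rr*np.cos(th)],.009+rr*np.sin(th)] for s in(1,-1)]
for c,P in((a,tp([(549,325),(562,470)])),(b,sp([(398,280),(345,352)]))):
    x,e=fit(c,P,[.7],lambda p:leafpts(p[0]));print('leaf',x,e)
d=[q for q in r.trace('parts_jar','top')][0]['extent'];print('jar',ray(a,(d[0]+d[2])/2,(d[1]+d[3])/2,.04))
E
```

```text
binder [0.5394 0.1381 0.0498] 2.9 0.69
binder [0.5401 0.1369 0.0472] 2.7 1.02
block [0.5488 0.2339 0.1422] 8.1 0.57
 in binder [0.01416299 0.09512306]
block [0.5479 0.2327 0.1165] 6.7 0.92
 in binder [0.01316923 0.09402328]
leaf [0.77059378] 0.32323188136497166
leaf [0.75804061] 2.0535983921083276
jar [0.69870087 0.33364368 0.04      ]
```

Candidates (top view): yellow (213,237), white (350,243) and red (403,256). The description calls for the yellow block, which is the one lying on the left-hand page, and the crop confirms it. Block at about (0.548, 0.233) with yaw 7.5°, binder at about (0.540, 0.1375) with yaw 2.9°, leaf at about 0.765 rad. Moving above the gap between spine and block.

Request:
drive_tool --commands '[{"hand": 1,"tx": 0.435,"ty": -0.722,"tz": -0.1,"turn": -0.629},{"hand": 1,"tx": 0.435,"ty": -0.722,"tz": -0.1,"turn": -0.629},{"hand": 1,"tx": 0.435,"ty": -0.722,"tz": -0.1,"turn": -0.629},{"hand": 1,"tx": 0.435,"ty": -0.722,"tz": -0.1,"turn": -0.629},{"hand": 1,"tx": 0.435,"ty": -0.722,"tz": -0.1,"turn": -0.629},{"hand": 1,"tx": 0.435,"ty": -0.722,"tz": -0.1,"turn": -0.629},{"hand": 1,"tx": 0.435,"ty": -0.722,"tz": -0.1,"turn": -0.629},{"hand": 1,"tx": 0.435,"ty": -0.722,"tz": -0.1,"turn": -0.629},{"hand": 1,"tx": 0.435,"ty": -0.722,"tz": -0.1,"turn": -0.629},{"hand": 1,"tx": 0.435,"ty": -0.722,"tz": -0.1,"turn": -0.629}]' --grip_force 10

```text
time_s: 2.25
tcp_pos: [0.5524, 0.1799, 0.1679]
eef_rot: [-180.0, 0.0, -82.5]
contact_force: [1.8, 0.4, -0.0]
gripper_width: 0.0131
gripper_force: 0.0
```

Request:
drive_tool --commands '[{"hand": 1,"tx": 0,"ty": 0,"tz": -0.05,"turn": 0},{"hand": 1,"tx": 0,"ty": 0,"tz": -0.1,"turn": 0},{"hand": 1,"tx": 0,"ty": 0,"tz": -0.12,"turn": 0},{"hand": 1,"tx": 0,"ty": 0,"tz": -0.12,"turn": 0}]'

```text
time_s: 2.65
tcp_pos: [0.5506, 0.1811, 0.0941]
eef_rot: [179.8, -0.1, -82.6]
contact_force: [0.6, -0.1, 0.4]
gripper_width: 0.0003
gripper_force: 0.0
```

```bash
python3 - <<'E'
from h import *
s=r.get_state();print(s['tcp_pos'],s['eef_rot'],s['gripper_width'])
c=cap('wrist','w1.png');print(np.array(c['T_tool_cam']).round(3).tolist(),c['fx'],c['cx'],c['cy'])
a=cap('top','top2.png'); b=cap('scene','scene2.png')
w=c['frame'][:,:,::-1]; x=np.hstack([cv2.resize(w,(480,360)),cv2.resize(b['frame'][100:280,220:380,::-1],(320,360))]);cv2.imwrite('pics/v3.png',x)
E
```

```text
[0.55063951 0.18107376 0.09414295] [ 1.79824922e+02 -9.61883723e-02 -8.25519808e+01] 0.0003373844314449211
[[-0.0, -0.963, -0.27, 0.073], [1.0, 0.0, -0.002, 0.001], [0.002, -0.27, 0.963, -0.157], [0.0, 0.0, 0.0, 1.0]] 371.64829954431775 312.4582744154311 234.9972168826743
```

View pics/v3.png

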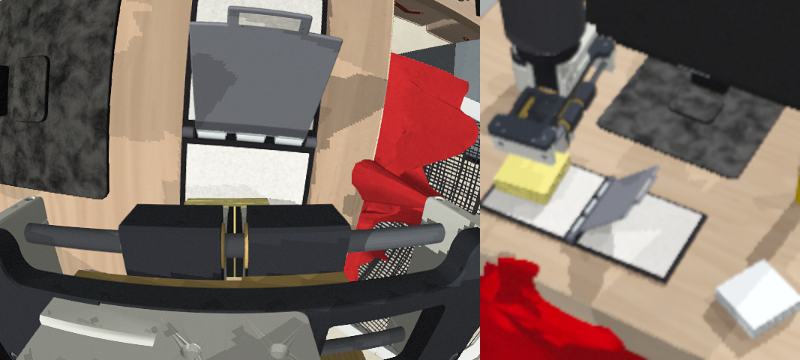

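The finger stands over the left page, between spine and block (wrist view: spine at y≈135, page below it). I'll back off 9 mm and lower.

Request:
drive_tool --commands '[{"hand": 1,"tx": 0.01,"ty": -0.015,"tz": 0,"turn": 0},{"hand": 1,"tx": 0.01,"ty": -0.015,"tz": -0.05,"turn": 0},{"hand": 1,"tx": 0.01,"ty": -0.015,"tz": -0.1,"turn": 0},{"hand": 1,"tx": 0.01,"ty": -0.015,"tz": -0.125,"turn": 0},{"hand": 1,"tx": 0.01,"ty": -0.015,"tz": -0.135,"turn": 0},{"hand": 1,"tx": 0.01,"ty": -0.015,"tz": -0.135,"turn": 0}]'

```text
time_s: 3.4
tcp_pos: [0.5579, 0.1726, 0.0148]
eef_rot: [180.0, -0.0, -82.5]
contact_force: [0.1, -0.9, -0.4]
gripper_width: 0.0006
gripper_force: 0.0
```

Request:
drive_tool --commands '[{"hand": 1,"tx": -0.001,"ty": 0.009,"tz": 0,"turn": 0},{"hand": 1,"tx": -0.002,"ty": 0.018,"tz": 0,"turn": 0},{"hand": 1,"tx": -0.004,"ty": 0.027,"tz": 0,"turn": 0},{"hand": 1,"tx": -0.005,"ty": 0.036,"tz": 0,"turn": 0},{"hand": 1,"tx": -0.006,"ty": 0.045,"tz": 0,"turn": 0},{"hand": 1,"tx": -0.007,"ty": 0.054,"tz": 0,"turn": 0},{"hand": 1,"tx": -0.008,"ty": 0.063,"tz": 0,"turn": 0},{"hand": 1,"tx": -0.009,"ty": 0.072,"tz": 0,"turn": 0},{"hand": 1,"tx": -0.011,"ty": 0.081,"tz": 0,"turn": 0},{"hand": 1,"tx": -0.012,"ty": 0.09,"tz": 0,"turn": 0}]'

```text
time_s: 4.4
tcp_pos: [0.5502, 0.227, 0.0146]
eef_rot: [180.0, -0.0, -82.6]
contact_force: [0.6, 0.1, 0.3]
gripper_width: 0.0006
gripper_force: 0.4
```

Request:
drive_tool --commands '[{"hand": 1,"tx": -0.001,"ty": 0.011,"tz": -0.001,"turn": 0},{"hand": 1,"tx": -0.003,"ty": 0.022,"tz": -0.003,"turn": 0},{"hand": 1,"tx": -0.004,"ty": 0.033,"tz": -0.004,"turn": 0},{"hand": 1,"tx": -0.006,"ty": 0.044,"tz": -0.005,"turn": 0},{"hand": 1,"tx": -0.007,"ty": 0.055,"tz": -0.005,"turn": 0},{"hand": 1,"tx": -0.009,"ty": 0.066,"tz": -0.005,"turn": 0},{"hand": 1,"tx": -0.01,"ty": 0.077,"tz": -0.005,"turn": 0},{"hand": 1,"tx": -0.012,"ty": 0.088,"tz": -0.005,"turn": 0},{"hand": 1,"tx": -0.013,"ty": 0.099,"tz": -0.005,"turn": 0},{"hand": 1,"tx": -0.014,"ty": 0.108,"tz": -0.005,"turn": 0}]'

```text
time_s: 5.4
tcp_pos: [0.5419, 0.2921, 0.0117]
eef_rot: [-180.0, 0.0, -82.5]
contact_force: [0.3, -0.6, -0.5]
gripper_width: 0.0001
gripper_force: 0.3
```

```bash
python3 - <<'E'
from h import *
a=cap('top'); b=cap('scene')
cv2.imwrite('pics/v4.png',np.hstack([cv2.resize(a['frame'][150:290,130:330,::-1],(400,280)),cv2.resize(b['frame'][100:240,180:380,::-1],(400,280))]))
for n,c in(('top',a),('scene',b)):
    for d in r.trace('note_block',n):print(n,d['score'],d['extent'],c['frame'][d['pixels']].mean(0).round())
E
```

```text
top 0.81 [159.5, 238.8, 191.6, 262.4] [196. 186. 107.]
top 0.74 [391.0, 240.6, 419.6, 273.6] [206.  68.  62.]
top 0.71 [332.0, 223.2, 367.7, 263.3] [237. 238. 239.]
top 0.46 [368.7, 134.1, 403.7, 181.2] [ 59.  70. 102.]
scene 0.96 [338.2, 227.7, 380.7, 270.1] [231. 231. 229.]
scene 0.63 [199.7, 186.4, 208.0, 191.4] [172. 160. 102.]
scene 0.62 [380.1, 263.2, 425.1, 306.1] [215.  30.  21.]
```

View pics/v4.png

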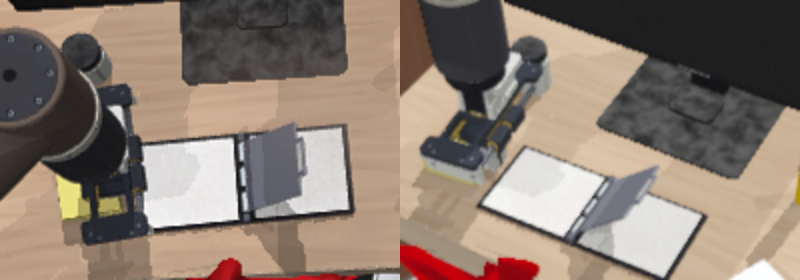

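Request:
drive_tool --commands '[{"hand": 1,"tx": 0,"ty": -0.02,"tz": 0,"turn": 0},{"hand": 1,"tx": 0,"ty": -0.03,"tz": 0.08,"turn": 0},{"hand": 1,"tx": 0,"ty": -0.05,"tz": 0.16,"turn": 0},{"hand": 1,"tx": 0,"ty": -0.08,"tz": 0.23,"turn": 0},{"hand": 1,"tx": 0.003,"ty": -0.13,"tz": 0.28,"turn": -0.02},{"hand": 1,"tx": 0.006,"ty": -0.21,"tz": 0.28,"turn": -0.05},{"hand": 1,"tx": 0.006,"ty": -0.29,"tz": 0.28,"turn": -0.05},{"hand": 1,"tx": 0.006,"ty": -0.37,"tz": 0.28,"turn": -0.05},{"hand": 1,"tx": 0.006,"ty": -0.44,"tz": 0.28,"turn": -0.05},{"hand": 1,"tx": 0.006,"ty": -0.461,"tz": 0.28,"turn": -0.05}]'

```text
time_s: 6.6
tcp_pos: [0.5443, 0.0107, 0.1797]
eef_rot: [180.0, -0.0, -87.2]
contact_force: [0.7, 0.5, -0.3]
gripper_width: 0.0005
gripper_force: 0.0
```

```bash
python3 - <<'E'
from h import *
print(r.get_state()['tcp_pos'])
a=cap('top'); b=cap('scene')
cv2.imwrite('pics/v5.png',np.hstack([cv2.resize(a['frame'][150:290,130:330,::-1],(400,280)),cv2.resize(b['frame'][100:240,180:380,::-1],(400,280))]))
for n,c in(('top',a),('scene',b)):
    for d in r.trace('note_block',n):
        m=c['frame'][d['pixels']].mean(0)
        if m[2]<m[1]*.75 and m[1]>100:
            R=cv2.minAreaRect(np.argwhere(d['pixels'])[:,::-1].astype(np.float32));print(n,d['score'],d['extent'],ray(c,*R[0],.018),R)
E
```

```text
[0.54428059 0.01070766 0.17974059]
scene 0.94 [188.7, 163.7, 229.3, 194.2] [0.53012118 0.33584717 0.018     ] ((211.4000244140625, 176.20001220703125), (30.4105224609375, 29.516096115112305), 26.56505012512207)
```

View pics/v5.png

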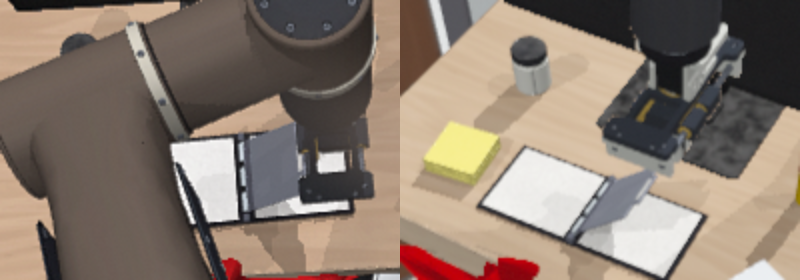

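The block (crop 460,150 → scene 211,176) lies flat on the desk about 20 mm clear of the binder. Next, lower the finger to the right of the leaf and plan the arc.

Request:
drive_tool --commands '[{"hand": 1,"tx": 0.002,"ty": 0,"tz": -0.07,"turn": 0},{"hand": 1,"tx": 0.002,"ty": 0,"tz": -0.13,"turn": 0},{"hand": 1,"tx": 0.002,"ty": 0,"tz": -0.17,"turn": 0},{"hand": 1,"tx": 0.002,"ty": 0,"tz": -0.187,"turn": 0},{"hand": 1,"tx": 0.002,"ty": 0,"tz": -0.187,"turn": 0}]'

```text
time_s: 7.3
tcp_pos: [0.5461, 0.0155, 0.0663]
eef_rot: [179.9, -0.1, -87.0]
contact_force: [-0.0, -0.6, 0.3]
gripper_width: 0.0006
gripper_force: 0.0
```

```bash
python3 - <<'E'
from h import *
p=r.get_state()['tcp_pos'];print(p)
for d in range(40,181,7):
    f=np.radians(d);rho=.085
    if d<90: y=-.12*np.cos(f)-.0115;z=.009+rho*np.sin(f)
    else: y=-rho*np.cos(f)-.002*np.sin(f)-.0095;z=.009+rho*np.sin(f)-.002*np.cos(f)
    w=np.array([.5397-y*.0497,.1375+y*.9988,z]);print(d,w.round(4),((w-p)/.6).round(3))
E
```

```text
[0.54607991 0.01548801 0.06625686]
40 [0.5448 0.0342 0.0636] [-0.002  0.031 -0.004]
47 [0.5443 0.0443 0.0712] [-0.003  0.048  0.008]
54 [0.5438 0.0556 0.0778] [-0.004  0.067  0.019]
61 [0.5432 0.0679 0.0833] [-0.005  0.087  0.028]
68 [0.5425 0.0811 0.0878] [-0.006  0.109  0.036]
75 [0.5418 0.095  0.0911] [-0.007  0.133  0.041]
82 [0.5411 0.1093 0.0932] [-0.008  0.156  0.045]
89 [0.5404 0.1239 0.094 ] [-0.01   0.181  0.046]
96 [0.5398 0.1349 0.0937] [-0.01   0.199  0.046]
103 [0.5393 0.1452 0.0923] [-0.011  0.216  0.043]
110 [0.5388 0.1552 0.0896] [-0.012  0.233  0.039]
117 [0.5383 0.1648 0.0856] [-0.013  0.249  0.032]
124 [0.5379 0.1738 0.0806] [-0.014  0.264  0.024]
131 [0.5375 0.1822 0.0745] [-0.014  0.278  0.014]
138 [0.5371 0.1898 0.0674] [-0.015  0.29   0.002]
145 [0.5368 0.1964 0.0594] [-0.016  0.302 -0.011]
152 [0.5365 0.202  0.0507] [-0.016  0.311 -0.026]
159 [0.5363 0.2066 0.0413] [-0.016  0.318 -0.042]
166 [0.5361 0.2099 0.0315] [-0.017  0.324 -0.058]
173 [0.536  0.212  0.0213] [-0.017  0.328 -0.075]
180 [0.5359 0.2129 0.011 ] [-0.017  0.329 -0.092]
```

Request:
drive_tool --commands '[{"hand": 1,"tx": -0.001,"ty": 0.015,"tz": 0,"turn": 0},{"hand": 1,"tx": -0.002,"ty": 0.031,"tz": 0,"turn": 0},{"hand": 1,"tx": -0.003,"ty": 0.048,"tz": 0.008,"turn": 0},{"hand": 1,"tx": -0.004,"ty": 0.067,"tz": 0.019,"turn": 0},{"hand": 1,"tx": -0.005,"ty": 0.087,"tz": 0.028,"turn": 0},{"hand": 1,"tx": -0.006,"ty": 0.105,"tz": 0.035,"turn": 0},{"hand": 1,"tx": -0.007,"ty": 0.122,"tz": 0.039,"turn": 0},{"hand": 1,"tx": -0.008,"ty": 0.139,"tz": 0.042,"turn": 0},{"hand": 1,"tx": -0.008,"ty": 0.156,"tz": 0.045,"turn": 0},{"hand": 1,"tx": -0.008,"ty": 0.156,"tz": 0.045,"turn": 0}]'

```text
time_s: 8.3
tcp_pos: [0.542, 0.1099, 0.0944]
eef_rot: [-180.0, 0.0, -87.0]
contact_force: [0.1, -0.2, 0.0]
gripper_width: 0.0006
gripper_force: 0.0
```

```bash
python3 - <<'E'
from h import *
p=r.get_state()['tcp_pos'];print(p)
b=cap('scene');a=cap('top')
cv2.imwrite('pics/v6.png',np.hstack([cv2.resize(a['frame'][150:290,130:330,::-1],(400,280)),cv2.resize(b['frame'][100:240,180:380,::-1],(400,280))]))
E
```

```text
[0.54198934 0.10992514 0.09441669]
```

View pics/v6.png

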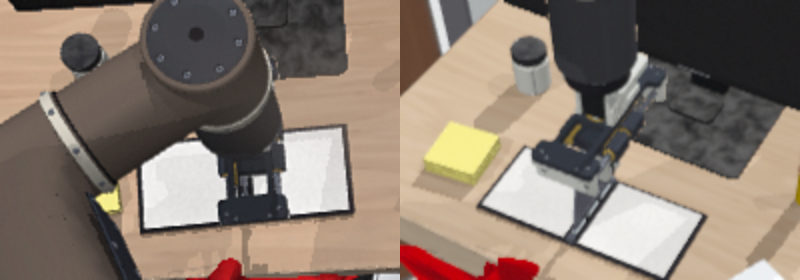

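The leaf stands nearly upright, held by the finger. I'll carry on along the arc.

Request:
drive_tool --commands '[{"hand": 1,"tx": -0.002,"ty": 0.025,"tz": 0.001,"turn": 0},{"hand": 1,"tx": -0.002,"ty": 0.043,"tz": 0.001,"turn": 0},{"hand": 1,"tx": -0.003,"ty": 0.06,"tz": -0.002,"turn": 0},{"hand": 1,"tx": -0.004,"ty": 0.077,"tz": -0.006,"turn": 0},{"hand": 1,"tx": -0.005,"ty": 0.093,"tz": -0.013,"turn": 0},{"hand": 1,"tx": -0.006,"ty": 0.108,"tz": -0.021,"turn": 0},{"hand": 1,"tx": -0.006,"ty": 0.122,"tz": -0.031,"turn": 0},{"hand": 1,"tx": -0.007,"ty": 0.134,"tz": -0.043,"turn": 0},{"hand": 1,"tx": -0.008,"ty": 0.146,"tz": -0.056,"turn": 0},{"hand": 1,"tx": -0.008,"ty": 0.155,"tz": -0.071,"turn": 0}]'

```text
time_s: 9.4
tcp_pos: [0.5372, 0.2022, 0.0512]
eef_rot: [-180.0, 0.0, -87.0]
contact_force: [0.8, -0.1, 1.5]
gripper_width: 0.0006
gripper_force: 0.5
```

Request:
drive_tool --commands '[{"hand": 1,"tx": 0,"ty": 0.004,"tz": -0.008,"turn": 0},{"hand": 1,"tx": 0,"ty": 0.007,"tz": -0.016,"turn": 0},{"hand": 1,"tx": 0,"ty": 0.01,"tz": -0.024,"turn": 0},{"hand": 1,"tx": 0,"ty": 0.013,"tz": -0.032,"turn": 0},{"hand": 1,"tx": 0,"ty": 0.015,"tz": -0.04,"turn": 0},{"hand": 1,"tx": 0,"ty": 0.017,"tz": -0.049,"turn": 0},{"hand": 1,"tx": 0,"ty": 0.018,"tz": -0.055,"turn": 0},{"hand": 1,"tx": 0,"ty": 0.018,"tz": -0.06,"turn": 0},{"hand": 1,"tx": 0,"ty": 0.018,"tz": -0.063,"turn": 0},{"hand": 1,"tx": 0,"ty": 0.018,"tz": -0.063,"turn": 0}]'

```text
time_s: 10.4
tcp_pos: [0.5371, 0.2123, 0.0139]
eef_rot: [180.0, -0.0, -87.1]
contact_force: [0.3, -0.0, -0.2]
gripper_width: 0.0004
gripper_force: 0.0
```

Request:
drive_tool --commands '[{"hand": 1,"tx": 0,"ty": 0,"tz": -0.001,"turn": 0},{"hand": 1,"tx": 0,"ty": 0,"tz": -0.002,"turn": 0},{"hand": 1,"tx": 0,"ty": 0,"tz": -0.003,"turn": 0},{"hand": 1,"tx": 0,"ty": 0,"tz": -0.004,"turn": 0},{"hand": 1,"tx": 0,"ty": 0,"tz": -0.005,"turn": 0}]'

```text
time_s: 10.9
tcp_pos: [0.5373, 0.2124, 0.0112]
eef_rot: [-180.0, 0.0, -87.0]
contact_force: [-2.5, 0.1, 7.1]
gripper_width: 0.0007
gripper_force: 4.0
```

Request:
drive_tool --commands '[{"hand": 1,"tx": 0,"ty": 0,"tz": -0.001,"turn": 0},{"hand": 1,"tx": 0,"ty": 0,"tz": -0.001,"turn": 0}]'

```text
time_s: 11.1
tcp_pos: [0.5373, 0.2124, 0.0112]
eef_rot: [-180.0, 0.0, -87.0]
contact_force: [-2.5, -0.3, 7.8]
gripper_width: 0.0006
gripper_force: 4.0
```

Request:
drive_tool --commands '[{"hand": 1,"tx": 0,"ty": 0,"tz": -0.002,"turn": 0},{"hand": 1,"tx": 0,"ty": 0,"tz": -0.002,"turn": 0},{"hand": 1,"tx": 0,"ty": 0,"tz": 0.01,"turn": 0},{"hand": 1,"tx": 0,"ty": 0,"tz": 0.05,"turn": 0},{"hand": 1,"tx": 0,"ty": -0.05,"tz": 0.12,"turn": 0},{"hand": 1,"tx": 0,"ty": -0.12,"tz": 0.19,"turn": 0},{"hand": 1,"tx": 0,"ty": -0.19,"tz": 0.21,"turn": 0},{"hand": 1,"tx": 0,"ty": -0.26,"tz": 0.21,"turn": 0},{"hand": 1,"tx": 0,"ty": -0.3,"tz": 0.21,"turn": 0},{"hand": 1,"tx": 0,"ty": -0.3,"tz": 0.21,"turn": 0}]'

```text
time_s: 12.1
tcp_pos: [0.5366, 0.0295, 0.1368]
eef_rot: [-180.0, 0.0, -87.2]
contact_force: [1.1, -0.2, -1.4]
gripper_width: 0.0005
gripper_force: 0.0
```

```bash
python3 - <<'E'
from h import *
b=cap('scene');a=cap('top')
cv2.imwrite('pics/v7.png',np.hstack([cv2.resize(a['frame'][150:290,130:330,::-1],(400,280)),cv2.resize(b['frame'][100:240,180:380,::-1],(400,280))]))
E
```

```text
(no output)
```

View pics/v7.png

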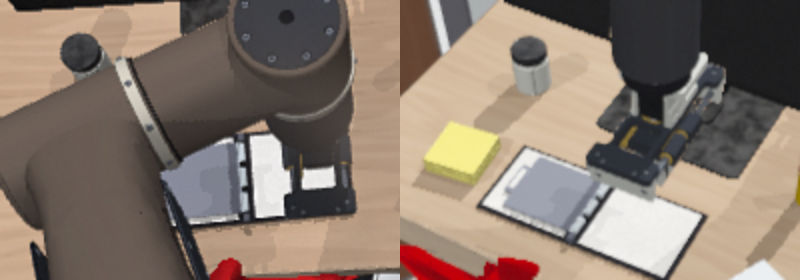

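The leaf lies flat on the left page. It stopped firm at z = 0.0112 m, against 0.011 m for flat. The block is flat on the desk and the arm is clear.

```bash
python3 -c "
from plant import r
print(r.close_job())"
```

```text
the job is handed in; nothing more can be done
None
```

I pushed the note block off the binder so it lies flat on the desk, then turned the leaf over until it lay flat on the left-hand page. I handed the job in at about 12 s, with no verdict returned.

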